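# Draw the reagent tray out of its cool bay with the hook

## Task

Take the pull hook from its rest, put its prong down through the eye on the front of the reagent tray, and with the hook gently draw the tray straight out of the cool bay until you feel it held lightly but firmly against the two screw heads of the stop. Then unhook, leaving the tray at the stop, and lay the hook back on its rest as it was. Do not touch the tray with the gripper, do not tug or press hard, and leave the other things on the bench where they are.

Things in the scene. Friction and masses are not known exactly. Their poses are not given: they have to be found in the camera images.
- bay: White reagent cool bay, a fixed box 210 deep (its x), 151 wide, 116 mm high, open at the front; a steel runner plate 6 mm thick goes on 100 mm in front of it between guide rails (tops 20 mm above the bench). Origin: on the bench, under the middle of the front face. x points into the bay, z up; the tray slides out along -x. Position and heading vary.
- stop: Aluminium stop fixed across the runner, 80 to 92 mm before the bay's front: a low bar (top 12 mm above the bench) and two posts (tops at 50 mm), 54 mm free between them for the eye to pass. A round screw head on each post, facing the bay, halts the tray; both stand out alike, 2 to 16 mm, set afresh each time. Axes as the bay's. Origin: on the runner, midway in the plane of the post faces.
- tray: Grey tray with six white bottles, 150 long (its x), 91 wide, front wall 53 mm high, 0.4 to 0.8 kg, loose on the runner, 3 mm side play in all. Axes as the bay's. Origin: lower edge of its front face, in the middle. Dragging takes 3 to 10 N; it stands no push, pull or lift above 20 N from the hook. Starts inside the bay, only the eye out.
- eye (a point): Centre of the eye of the tray: a steel ring lying flat (hole axis upright), hole 14 mm, outside 26 mm, bar 6 mm thick, on a 6 mm stem, 40 mm in front of the tray's front face, 50 mm above the bench.
- hook: Right-angle pull hook, 0.10 kg: grey handle 110 long (its x), 22 wide (y), 24 mm high (z), a 7 mm steel shaft out of its +x end and at the shaft's end, 125 mm from the origin, a 6 mm prong straight down (-z). Origin: centre of the handle, the place to grip (from above, closing along y); on its rest 57 mm above the bench.
- hook_tip (a point): Lower end of the hook's prong: 125 mm along x and 35 mm below the handle's centre; the free prong under the shaft is 31 mm long. Axes as the hook's.
- rest: Fixed steel tool rest, base 190 by 60 by 8 mm, with two notched supports with flared cheeks: one under the handle 46 mm behind the origin (14 mm thick, cheeks 29 mm apart, tops 65 mm above the bench), one under the shaft 80 mm ahead (10 mm thick, cheeks 20 mm apart, tops 71 mm). Origin: on the bench, under the handle's centre; x: the way the shaft points.
- seat (a point): Where the handle's centre (hook) lies when the hook is on its rest, 57 mm above the bench; axes as the rest's.
- reagent: Bystander: amber bottle, 60 mm across, 130 mm high; origin under its centre.
- tube_rack: Bystander: white rack of capped tubes, 60 by 110 mm, 86 mm high; origin under its centre.
- specimen_jar: Bystander: clear jar, 60 mm across, 70 mm high; origin under its centre.
Mind the look-alikes: they are no part of the job. Of the things that look like the hook, the largest one is meant.

How it is judged:
By the outcome, as a careful person would: the job done as asked, in the order asked, and still so for the second after the job is handed in, with the robot touching nothing.
It also fails if it takes over 64 s, if anything falls off the work surface, if the arm or the gripper's body presses on something with over 40 N, if the wrist force passes 120 N, or if a joint passes its speed limit or range.

## Robot

A 6-joint arm with a two-finger parallel gripper is mounted at the origin on the work surface. World frame = base frame: x ahead of the robot, y to its left, z up, the work surface at z = 0. Lengths are in m, angles in rad, forces in N, time in s.
With the tool pointing down it reaches from about 0.275 to 0.825 m from the base axis. Payload 5.2 kg.
Tool frame: the origin (TCP) lies midway between the tips of the shut fingers; the grasp point (between the pads) lies 19 mm behind it; z points along the fingers, y is the direction in which the jaws open and shut (so a half turn about z gives the same grasp; the last joint's range is limited). The gripper opens to 93 mm and grips with 3 to 60 N. Pads are 15 mm wide; open, the fingers measure 128 mm over their backs; the gripper's body (75 mm by 188 mm) begins 65 mm behind the grasp point.
Start: joints at [-1.49, 0.259, 1.535, -0, 1.348, -0.203], TCP at [0.154, -0.528, 0.219] pointing down, gripper open.
Joint ranges: [-3.14, 3.14], [-0.91, 2.08], [0.19, 2.58], [-1.22, 4.36], [0.22, 2.71], [-3.12, 3.12]. Speed limits (rad/s): [2.57, 2.57, 3.14, 3.14, 3.14, 3.14].

## Interface

Orientations are given as a rotation vector (axis times angle).
In Python, from bench import observe, get_image, camera_info, close_job gives the robot as it stands.
- The arm moves only by the tool carry_out, never from a script. Its argument "commands" is a list that holds one entry, the list of rows, each a list of 5 numbers: the gripper's target within -1 to 1 (fully open at 1, half-way at 0, shut at -1), then the shift along the tool's x, y, z in mm, then the turn about the tool's z in rad. A call has 1 to 12 rows; each row is the pose to reach, as a shift and turn from the pose commanded when the call began, along the tool's axes at that moment; what a row does not reach only later rows make up. A row lasts 1/10 s, in which the tool goes at most 50 mm and 8.59 degrees, less where a joint would pass 70% of its speed; a pose out of reach is approached as far as the arm can. A call with a gripper value outside its range is refused whole. The fingers move at their own pace and stop on an object; "grip_force" is the grip in N (left out, the last holds). Time passes only in rows, so rows that repeat a pose let the fingers close. It gives the time, the measured TCP pose, the force and the opening at its end, in the units of the state.
- observe(): the state, without advancing time (a new reading comes with each control period).
- get_image(name): name is "scene" or "top" or "wrist"; returns (picture, depth): 420x560x3 uint8, blue, green, red; 420x560 float32, m along the optical axis (not along the pixel's ray), 0 where there is no reading.
- camera_info(name): a dict with "mtx" (3x3 intrinsics, pixels), "dist" ([k1, k2, p1, p2, k3] as OpenCV has them; the pictures are not rectified), "pose" (4x4, takes a point from camera to world coordinates); the wrist camera has in their place "tool_from_camera" (4x4, takes a point from camera to tool coordinates, whose origin is the TCP and whose axes are the flange's). Camera axes: x right, y up, looking along -z (the intrinsics and any distortion apply to the point x, -y, -z); pixel columns grow to the right and rows downward; lengths in m; the calibration is good to about 2 mm. A picture is of the moment at which its call begins: read the wrist's pose just before it. camera_info takes no time and is no camera call.
- close_job(): hands the job in, once; it reports no verdict.
The state is a dict: "time": time; "joint_positions": joint angles; "qd": joint speeds; "joint_efforts": joint torques, N m; "tcp_pos": TCP position; "tool_rot": TCP orientation; "contact_force": force on the tool from outside, world axes, zero at the start; "moment": the same for the moment, N m; "grip_width": finger opening in m.
Only numpy, scipy, OpenCV 4.12 (cv2) and the standard library are available. Lean on these libraries where they do the work, as an engineer would, in place of code of your own. Each camera call takes 0.05 s, during which the arm holds its last target.

## Working session

There is one attempt and no reset: what is moved stays moved. The work goes in short steps, Python scripts to look and compute and a tool call to move; the robot and the scene stay as the last step left them, time stands still between calls to the robot, and variables do not carry over. Pictures are saved under pics/ and viewed, and the job is handed in when it is done.

Besides the shell and the picture viewer there is one more tool, called after "Request:" by a JSON object that holds its "fn" and its "kwargs". carry_out: Moves the arm, as the interface text tells. Its arguments: {"type":"object","properties":{"commands":{"type":"array"},"grip_force":{"type":"number"}},"required":["commands"]}

```bash
ls; mkdir -p pics; cat > h.py <<'E'
import numpy as np, cv2
from bench import observe, get_image, camera_info, close_job
from scipy.spatial.transform import Rotation as R
def save(name, out):
    o=observe(); im,d=get_image(name); ci=camera_info(name)
    cv2.imwrite(f'pics/{out}.png',im); 
    if name=='wrist':
        T=np.eye(4);T[:3,:3]=R.from_rotvec(o['tool_rot']).as_matrix();T[:3,3]=o['tcp_pos']
        P=T@np.array(ci['tool_from_camera'])
    else: P=np.array(ci['pose'])
    np.savez(f'pics/{out}.npz',im=im,d=d,P=P,K=np.array(ci['mtx']),dist=np.array(ci['dist'],float))
    return o
def load(out):
    return dict(np.load(f'pics/{out}.npz'))
def cloud(S):
    h,w=S['d'].shape
    uu,vv=np.meshgrid(np.arange(w),np.arange(h))
    p=cv2.undistortPoints(np.stack([uu,vv],-1).reshape(-1,1,2).astype(np.float64),S['K'],S['dist']).reshape(h,w,2)
    d=S['d']; c=np.stack([p[...,0]*d,-p[...,1]*d,-d],-1)
    return c@S['P'][:3,:3].T+S['P'][:3,3]
def ray(S,u,v,z):
    p=cv2.undistortPoints(np.array([[[u,v]]],float),S['K'],S['dist'])[0,0]
    r=S['P'][:3,:3]@np.array([p[0],-p[1],-1]); o=S['P'][:3,3]
    return o+r*(z-o[2])/r[2]
def proj(S,p):
    c=S['P'][:3,:3].T@(np.array(p)-S['P'][:3,3]); c=np.array([[c[0],-c[1],-c[2]]])
    return cv2.projectPoints(c,np.zeros(3),np.zeros(3),S['K'],S['dist'])[0].ravel()
E
python3 - <<'E'
from h import *
for n in ['scene','top','wrist']: o=save(n,n+'0')
print(o)
E
```

```text
pics
{'time': 0.1, 'joint_positions': array([-1.48978042e+00,  2.59248274e-01,  1.53596542e+00, -3.20746164e-05,
        1.34801184e+00, -2.02770510e-01]), 'qd': array([ 0.00085648, -0.0010399 , -0.00404245, -0.00094587, -0.00068784,
        0.00139117]), 'joint_efforts': array([ 2.46427473e-03, -4.38209152e+01, -2.84644049e+01,  7.19442987e-02,
        3.63455561e-02, -5.94299172e-05]), 'tcp_pos': array([ 0.15398182, -0.52748867,  0.21791591]), 'tool_rot': array([-3.10840283e+00, -4.44056620e-01, -1.06955906e-04]), 'contact_force': array([-0.01234636,  0.22071827, -0.06258432]), 'moment': array([ 0.00665268, -0.01598729, -0.01196843]), 'grip_width': 0.09301831533006588}
```

View pics/scene0.png

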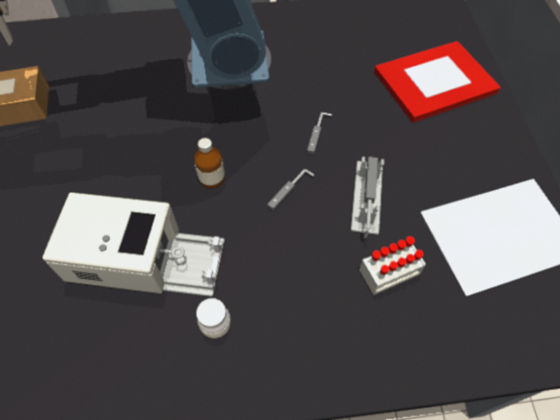

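View pics/top0.png

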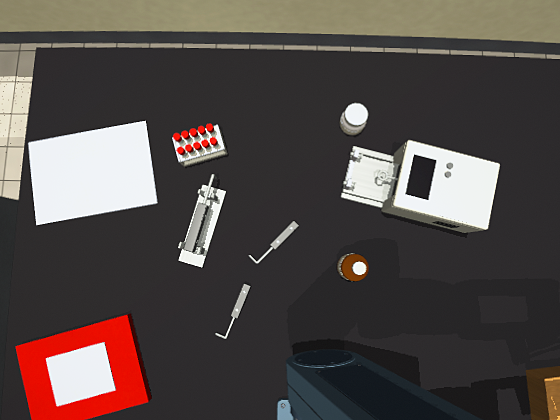

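View pics/wrist0.png

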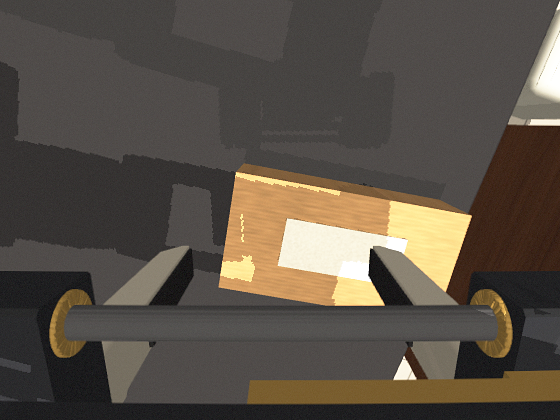

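Candidates for the hook in the top picture are the one on the rest at (205,222), a small one loose on the bench at (275,243), and another at (235,312). The one on the rest is the largest and lies on the rest, so I choose it. I'll check it in a crop and measure.

```bash
python3 - <<'E'
from h import *
S=load('top0'); C=cloud(S)
im=S['im']
a=cv2.resize(im[160:280,160:310],None,fx=4,fy=4,interpolation=cv2.INTER_CUBIC)
b=cv2.resize(im[90:250,330:510],None,fx=4,fy=3.6,interpolation=cv2.INTER_CUBIC)
cv2.imwrite('pics/ca.png',a);cv2.imwrite('pics/cb.png',b)
for u,v in [(205,222),(275,243),(235,312),(353,118),(353,267),(200,150),(450,200),(385,178)]:
    print((u,v),C[v,u].round(3))
T=load('scene0');D=cloud(T)
for u,v in [(372,180),(365,200),(290,190),(110,230)]: print(D[v,u].round(3))
print(S['P'].round(3),T['P'].round(3))
E
```

```text
(205, 222) [0.503 0.282 0.008]
(275, 243) [0.456 0.115 0.017]
(235, 312) [0.296 0.203 0.015]
(353, 118) [ 0.743 -0.059  0.07 ]
(353, 267) [ 0.407 -0.048  0.13 ]
(200, 150) [0.665 0.291 0.055]
(450, 200) [ 0.55  -0.257  0.119]
(385, 178) [ 0.608 -0.135  0.054]
[0.497 0.29  0.068]
[0.536 0.269 0.052]
[0.467 0.116 0.013]
[ 0.588 -0.248  0.115]
[[ 0.018  0.993 -0.12   0.427]
 [-1.     0.019  0.006  0.091]
 [ 0.008  0.12   0.993  0.93 ]
 [ 0.     0.     0.     1.   ]] [[ 0.113 -0.849  0.517  1.063]
 [ 0.994  0.093 -0.065  0.028]
 [ 0.007  0.521  0.854  0.916]
 [ 0.     0.     0.     1.   ]]
```

View pics/ca.png

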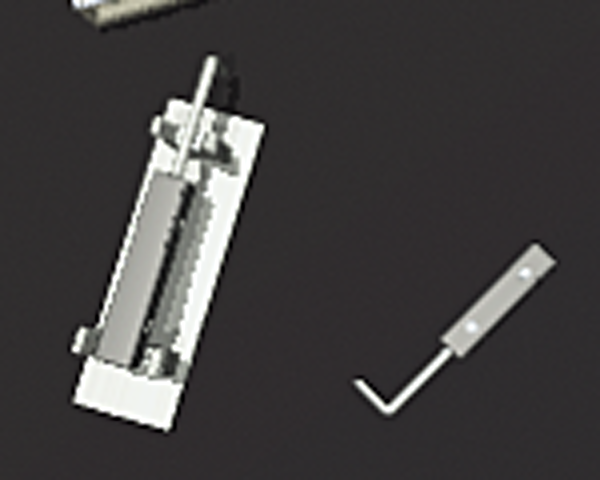

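View pics/cb.png

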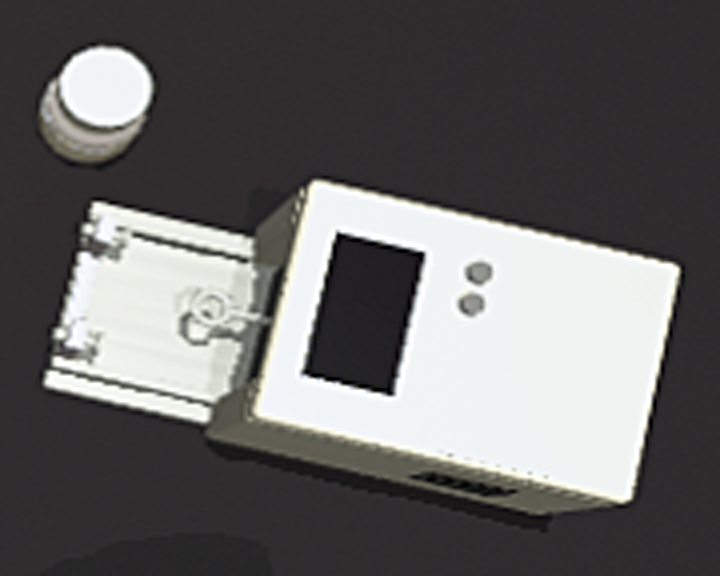

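The crop confirms it: the hook with the grey handle lies in the rest's notches, at roughly (0.50,0.29), shaft toward +x. Next I'll fit the poses from depth and images.

```bash
python3 - <<'E'
from h import *
for n in ['top0','scene0']:
    S=load(n); C=cloud(S); 
    P=C.reshape(-1,3); ok=S['d'].ravel()>0
    # bay top
    m=ok&(P[:,2]>0.108)&(P[:,2]<0.124)&(P[:,1]<-0.1)&(P[:,1]>-0.5)&(P[:,0]>0.4)
    q=P[m]; r=cv2.minAreaRect(q[:,:2].astype(np.float32)*1000); print(n,'bay',r,np.median(q[:,2]),cv2.boxPoints(r).round(1).tolist())
    b=P[ok&(abs(P[:,2])<0.01)&(P[:,0]>0.3)&(P[:,0]<0.7)&(abs(P[:,1])<0.3)]; print('bench z',np.median(b[:,2]))
    m=ok&(P[:,2]>0.063)&(P[:,2]<0.075)&(np.hypot(P[:,0]-.5,P[:,1]-.28)<0.09)
    q=P[m]; r=cv2.minAreaRect(q[:,:2].astype(np.float32)*1000); print('handle',r,len(q),np.median(q[:,2]))
    m=ok&(P[:,2]>0.003)&(P[:,2]<0.013)&(np.hypot(P[:,0]-.5,P[:,1]-.28)<0.14)
    q=P[m]; r=cv2.minAreaRect(q[:,:2].astype(np.float32)*1000); print('base',r,len(q),np.median(q[:,2]))
    for nm,c,z0 in [('jar',(.743,-.06),.06),('bot',(.407,-.048),.1),('rack',(.66,.29),.05)]:
        m=ok&(P[:,2]>z0)&(np.hypot(P[:,0]-c[0],P[:,1]-c[1])<0.09); q=P[m]; r=cv2.minAreaRect(q[:,:2].astype(np.float32)*1000); print(nm,r)
print(np.array(camera_info('wrist')['tool_from_camera']).round(3), camera_info('wrist')['mtx'])
E
```

```text
top0 bay ((585.723388671875, -253.145751953125), (210.84744262695312, 151.45265197753906), 76.39354705810547) 0.11674426514538105 [[487.29998779296875, -337.79998779296875], [634.5, -373.3999938964844], [684.0999755859375, -168.5], [536.9000244140625, -132.89999389648438]]
bench z 0.0005677740785239305
handle ((506.114501953125, 283.3440246582031), (48.190067291259766, 151.0638427734375), 72.44841003417969) 568 0.06866924617963172
base ((500.7586669921875, 278.556396484375), (270.6875915527344, 267.60052490234375), 25.375093460083008) 1566 0.0074648672430164265
jar ((752.8679809570312, -64.96952819824219), (52.07416534423828, 52.456302642822266), 18.451753616333008)
bot ((404.91583251953125, -59.50568389892578), (34.319679260253906, 28.79241371154785), 10.293648719787598)
rack ((641.4179077148438, 284.3092041015625), (140.84246826171875, 110.85223388671875), 18.256071090698242)
scene0 bay ((586.6615600585938, -253.75502014160156), (210.89410400390625, 152.20494079589844), 76.36198425292969) 0.1152473718651803 [[487.79998779296875, -338.29998779296875], [635.7999877929688, -374.200012
[... 242 characters left out ...]
86
base ((494.64617919921875, 276.08502197265625), (259.333251953125, 245.05308532714844), 7.302847385406494) 1033 0.006734904071010406
jar ((754.9983520507812, -65.68655395507812), (52.36932373046875, 51.2457389831543), 77.9967269897461)
bot ((408.7268981933594, -60.0707893371582), (30.968017578125, 31.523521423339844), 28.16188621520996)
rack ((642.7955322265625, 285.9473571777344), (142.6632537841797, 111.69078826904297), 16.402563095092773)
[[-0.     0.966  0.257  0.071]
 [ 1.    -0.     0.001  0.   ]
 [ 0.001  0.257 -0.966 -0.166]
 [ 0.     0.     0.     1.   ]] [[339.24062197   0.         280.46320952]
 [  0.         339.24062197 212.50355703]
 [  0.           0.           1.        ]]
```

Request:
{"fn": "carry_out", "kwargs": {"commands": [[[1,520,-200,-30,-1.05],[1,520,-200,-30,-1.05],[1,520,-200,-30,-1.05],[1,520,-200,-30,-1.05],[1,520,-200,-30,-1.05],[1,520,-200,-30,-1.05],[1,520,-200,-30,-1.05],[1,520,-200,-30,-1.05],[1,520,-200,-30,-1.05],[1,520,-200,-30,-1.05],[1,520,-200,-30,-1.05],[1,520,-200,-30,-1.05]]]}}

```text
time: 1.35
tcp_pos: [0.6006, -0.1863, 0.2481]
tool_rot: [-2.463, -1.949, -0.003]
contact_force: [-0.2, -0.8, 0.1]
grip_width: 0.0929
```

```bash
python3 - <<'E'
from h import *
o=save('wrist','w1'); print(o['tcp_pos'],o['tool_rot'],o['qd'].round(3))
save('top','top1')
E
```

```text
[ 0.60055846 -0.18627668  0.2480746 ] [-2.46315184 -1.94895708 -0.00302423] [ 0.052  0.056 -0.078 -0.052  0.051  0.062]
```

View pics/w1.png

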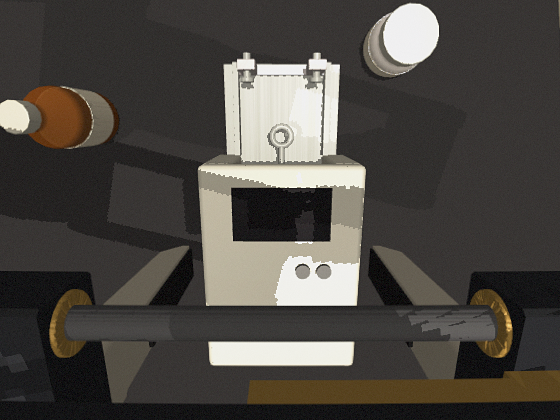

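The wrist view shows the ring eye at about (282,136). The stop posts are at (246,68) and (316,68), with screw heads pointing down the picture toward the bay. The bay front edge is at about v=165.

```bash
python3 - <<'E'
from h import *
S=load('w1'); C=cloud(S); im=S['im']
a=cv2.resize(im[40:180,210:350],None,fx=4.2,fy=4.2,interpolation=cv2.INTER_CUBIC); cv2.imwrite('pics/cw1.png',a)
P=C.reshape(-1,3)
m=(P[:,2]>0.108)&(P[:,2]<0.124)&(P[:,1]<-0.1); q=P[m]; print(np.median(q[:,2]))
ax=np.array([-0.2354,-0.9719]); ay=np.array([0.9719,-0.2354]) # z up: y = z x x
f=np.array([.611,-.151])
def loc(p): d=np.array(p)[:2]-f; return (d@ax*1000).round(1),(d@ay*1000).round(1),(p[2]*1000).round(1)
for u,v in [(282,136),(273,136),(291,136),(282,126),(282,145),(246,62),(316,62),(248,80),(316,80),(270,140)]:
    print((u,v),C[v,u].round(4),loc(C[v,u]),'ray50',loc(ray(S,u,v,.053)))
# ring points
l=((P[:,:2]-f)@np.stack([ax,ay],1))*1000
m=(abs(P[:,2]-.05)<.008)&(l[:,0]>-60)&(l[:,0]<-5)&(abs(l[:,1])<20)
print('ring',np.c_[l[m],P[m,2]*1000].round(0)[:5],l[m].min(0),l[m].max(0),m.sum())
T=load('top0');CT=cloud(T)
print('proj into top', proj(T,C[126,282]))
E
```

```text
0.11613765375816093
(282, 136) [ 0.6152 -0.1322  0.0068] (np.float64(-19.3), np.float64(-0.3), np.float64(6.8)) ray50 (np.float64(-20.9), np.float64(-0.5), np.float64(53.0))
(273, 136) [ 0.6063 -0.1284  0.054 ] (np.float64(-20.9), np.float64(-9.9), np.float64(54.0)) ray50 (np.float64(-20.8), np.float64(-9.9), np.float64(53.0))
(291, 136) [ 0.6245 -0.1327  0.0529] (np.float64(-20.9), np.float64(8.8), np.float64(52.9)) ray50 (np.float64(-20.9), np.float64(8.8), np.float64(53.0))
(282, 126) [ 0.6177 -0.1207  0.0523] (np.float64(-31.0), np.float64(-0.6), np.float64(52.3)) ray50 (np.float64(-31.0), np.float64(-0.6), np.float64(53.0))
(282, 145) [ 0.6133 -0.1396  0.0526] (np.float64(-11.6), np.float64(-0.5), np.float64(52.6)) ray50 (np.float64(-11.7), np.float64(-0.5), np.float64(53.0))
(246, 62) [ 0.597  -0.0519  0.0498] (np.float64(-93.1), np.float64(-37.0), np.float64(49.8)) ray50 (np.float64(-92.5), np.float64(-36.7), np.float64(53.0))
(316, 62) [ 0.6651 -0.0679  0.0497] (np.float64(-93.5), np.float64(33.0), np.float64(49.7)) ray50 (np.float64(-92.9), np.float64(32.7), np.float64(53.0))
(248, 80) [ 0.5944 -0.0682  0.0457] (np.float64(-76.5), np.float64(-35.6), np.float64(45.7)) ray50 (np.float64(-75.7), np.float64(-35.0), np.float64(53.0))
(316, 80) [ 0.6621 -0.0842  0.0454] (np.float64(-77.0), np.float64(34.0), np.float64(45.4)) ray50 (np.float64(-76.1), np.float64(33.2), np.float64(53.0))
(270, 140) [ 0.6022 -0.1317  0.0508] (np.float64(-16.6), np.float64(-13.1), np.float64(50.8)) ray50 (np.float64(-16.7), np.float64(-13.0), np.float64(53.0))
ring [[-34.  -2.  51.]
 [-33.  -6.  52.]
 [-33.  -5.  52.]
 [-33.  -4.  52.]
 [-33.  -3.  51.]] [-34.01313663 -13.09123666] [-5.28470425 11.0357443 ] 367
proj into top [378.59524988 173.83984196]
```

View pics/cw1.png

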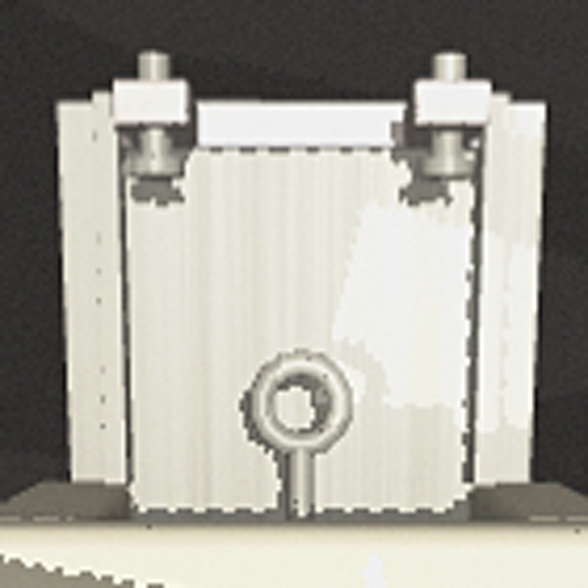

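```bash
python3 - <<'E'
from h import *
E=np.array([.6153,-.1302,.05])
for n,dx in [('top0',0),('scene0',0),('w1',0)]:
    S=load(n); u,v=proj(S,E+[0,0,.003]); print(n,u,v)
    u0,v0=int(round(u)),int(round(v)); c=S['im'][v0-16:v0+17,u0-16:u0+17].copy()
    c=cv2.resize(c,None,fx=8,fy=8,interpolation=cv2.INTER_CUBIC)
    for a in range(0,360,10):
        for r in (.007,.013):
            w=proj(S,E+[r*np.cos(np.radians(a)),r*np.sin(np.radians(a)),.003]); cv2.circle(c,tuple(int(round(x)) for x in ((w-[u0-16,v0-16]+.5)*8-.5)),1,(0,0,255) if r<.01 else (0,255,0),-1)
    cv2.imwrite(f'pics/e_{n}.png',c)
cv2.imwrite('pics/e.png',np.hstack([cv2.imread(f'pics/e_{n}.png') for n in ('top0','scene0','w1')]))
E
```

```text
top0 382.76948668177056 174.90233888622453
scene0 177.19099833873202 251.08801162217392
w1 281.8158686862606 135.66971870923032
```

View pics/e.png

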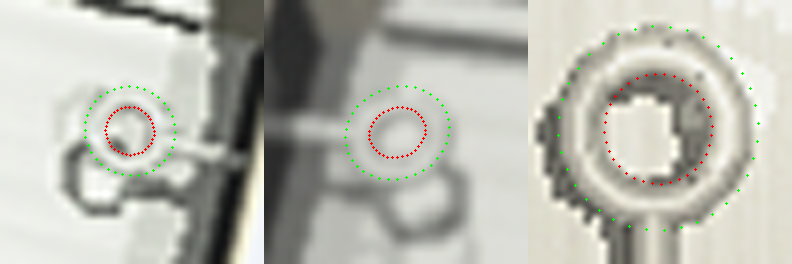

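Request:
{"fn": "carry_out", "kwargs": {"commands": [[[1,430,-102,0,-1.51],[1,430,-102,0,-1.51],[1,430,-102,0,-1.51],[1,430,-102,0,-1.51],[1,430,-102,0,-1.51],[1,430,-102,0,-1.51],[1,430,-102,0,-1.51],[1,430,-102,0,-1.51],[1,430,-102,0,-1.51],[1,430,-102,0,-1.51],[1,430,-102,0,-1.51],[1,430,-102,0,-1.51]]]}}

```text
time: 2.65
tcp_pos: [0.599, 0.2495, 0.2485]
tool_rot: [-0.474, -3.105, 0.001]
contact_force: [0.4, -0.3, -0.1]
grip_width: 0.0929
```

```bash
python3 - <<'E'
from h import *
o=save('wrist','w2'); print(o['time'],o['tcp_pos'],o['tool_rot'],o['joint_positions'].round(2))
E
```

```text
2.65 [0.5990302  0.24953588 0.2485357 ] [-4.74335012e-01 -3.10523085e+00  1.49099142e-03] [ 0.22  0.42  1.23 -0.    1.49 -1.04]
```

View pics/w2.png

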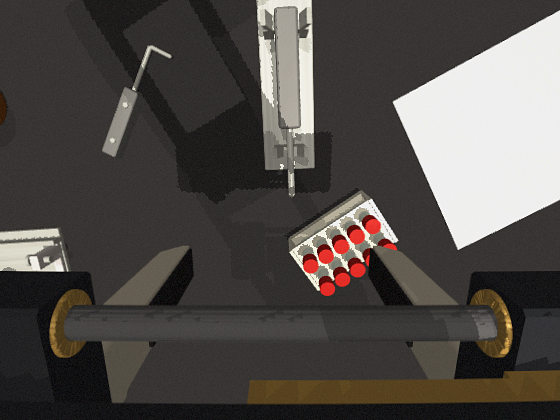

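The wrist view shows the whole handle from v≈8 to 128 at u≈287, the shaft running down to (292,192), and the rest around it. Now I'll fit the handle's top rectangle and overlay it.

```bash
cat > fit.py <<'E'
from h import *
def handle(n,z0=.066,z1=.073,c=(.5,.286)):
    S=load(n); C=cloud(S)
    m=(C[...,2]>z0)&(C[...,2]<z1)&(np.hypot(C[...,0]-c[0],C[...,1]-c[1])<.075)
    m=m.astype(np.uint8); k,lab,st,_=cv2.connectedComponentsWithStats(m)
    i=1+np.argmax(st[1:,4]); q=C[lab==i]
    r=cv2.minAreaRect(q[:,:2].astype(np.float32)*1000); return r,np.median(q[:,2]),len(q)
E
python3 - <<'E'
from fit import *
print(handle('w2'),handle('top0'),handle('scene0',.064))
S=load('w2');C=cloud(S)
for u,v in [(292,150),(292,180),(292,192),(287,60),(287,20),(289,120)]: print(u,v,C[v,u].round(4))
# columns edges on the handle rows
for v in (20,50,80,110): 
    print(v,[(u,(C[v,u]*1000).round(0).tolist()) for u in range(270,306,3)])
a=cv2.resize(S['im'][0:200,250:330],None,fx=3,fy=3,interpolation=cv2.INTER_CUBIC); cv2.imwrite('pics/cw2.png',a)
E
```

```text
(((486.0249328613281, 291.50567626953125), (22.083587646484375, 109.51824951171875), 74.900634765625), np.float64(0.06892434638045308), 2760) (((487.2375793457031, 291.3240661621094), (22.68044662475586, 109.89636993408203), 74.64772033691406), np.float64(0.06893694927606919), 468) (((488.2012023925781, 290.5199890136719), (22.1417293548584, 111.33271789550781), 74.94959259033203), np.float64(0.06771028319766859), 423)
292 150 [0.5609 0.2736 0.0598]
292 180 [0.591  0.2645 0.0589]
292 192 [0.6031 0.2608 0.0603]
287 60 [0.4784 0.2934 0.0705]
287 20 [0.4452 0.3037 0.0692]
289 120 [0.5313 0.2792 0.0693]
20 [(270, [436.0, 290.0, 51.0]), (273, [435.0, 293.0, 46.0]), (276, [442.0, 294.0, 68.0]), (279, [443.0, 297.0, 70.0]), (282, [444.0, 299.0, 70.0]), (285, [444.0, 302.0, 68.0]), (288, [446.0, 304.0, 70.0]), (291, [446.0, 307.0, 69.0]), (294, [447.0, 310.0, 70.0]), (297, [448.0, 312.0, 69.0]), (300, [444.0, 318.0, 49.0]), (303, [447.0, 319.0, 57.0])]
50 [(270, [453.0, 283.0, 9.0]), (273, [454.0, 286.0, 6.0]), (276, [467.0, 286.0, 69.0]), (279, [468.0, 289.0, 69.0]), (282, [468.0, 292.0, 69
[... 202 characters left out ...]
0])]
80 [(270, [483.0, 273.0, 8.0]), (273, [484.0, 276.0, 8.0]), (276, [485.0, 280.0, 8.0]), (279, [493.0, 281.0, 68.0]), (282, [494.0, 284.0, 69.0]), (285, [495.0, 286.0, 70.0]), (288, [496.0, 289.0, 70.0]), (291, [496.0, 292.0, 69.0]), (294, [497.0, 295.0, 69.0]), (297, [498.0, 297.0, 70.0]), (300, [493.0, 305.0, 8.0]), (303, [494.0, 308.0, 9.0])]
110 [(270, [514.0, 263.0, 8.0]), (273, [515.0, 266.0, 8.0]), (276, [516.0, 270.0, 8.0]), (279, [519.0, 273.0, 68.0]), (282, [520.0, 275.0, 69.0]), (285, [521.0, 278.0, 69.0]), (288, [522.0, 281.0, 68.0]), (291, [523.0, 284.0, 68.0]), (294, [524.0, 287.0, 71.0]), (297, [525.0, 289.0, 69.0]), (300, [524.0, 296.0, 9.0]), (303, [526.0, 299.0, 10.0])]
```

View pics/cw2.png

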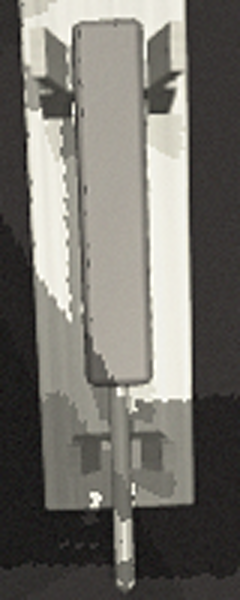

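Request:
{"fn": "carry_out", "kwargs": {"commands": [[[1,120,6.5,40,-0.037],[1,120,6.5,80,-0.037],[1,120,6.5,120,-0.037],[1,120,6.5,130,-0.037],[1,120,6.5,130,-0.037],[1,120,6.5,130,-0.037],[1,120,6.5,130,-0.037]]]}}

```text
time: 3.4
tcp_pos: [0.4892, 0.2927, 0.1212]
tool_rot: [0.412, 3.11, 0.003]
contact_force: [-0.7, 0.4, -0.4]
grip_width: 0.0932
```

```bash
cat > st.py <<'E'
from h import *
import sys
o=observe(); M=R.from_rotvec(o['tool_rot']).as_matrix()
p=o['tcp_pos']; print('t',round(o['time'],2),'tcp',(p*1000).round(2),'head',np.degrees(np.arctan2(M[1,0],M[0,0])).round(3),'ztool',M[:,2].round(4),'F',o['contact_force'].round(2),'M',o['moment'].round(3),'w',round(o['grip_width']*1000,2))
if len(sys.argv)>1:
    g=np.array([float(x) for x in sys.argv[1:4]]); print('shift mm',(M.T@(g-p*1000)).round(2), 'dhead',(float(sys.argv[4])-np.degrees(np.arctan2(M[1,0],M[0,0]))) if len(sys.argv)>4 else '')
E
python3 st.py 486.5 291.4 38 164.9
```

```text
t 3.4 tcp [489.19 292.67 121.18] head 164.918 ztool [ 0.0046  0.0014 -1.    ] F [-0.68  0.36 -0.39] M [-0.008 -0.148  0.043] w 93.22
shift mm [ 2.61 -2.13 83.17] dhead -0.017933378142913625
```

Request:
{"fn": "carry_out", "kwargs": {"commands": [[[1,2,-2,25,0],[1,2,-2,40,0],[1,2,-2,40,0],[1,2,-2,40,0]]]}}

```text
time: 3.8
tcp_pos: [0.4857, 0.2916, 0.0803]
tool_rot: [0.41, 3.112, 0.002]
contact_force: [0.2, -0.0, 0.2]
grip_width: 0.093
```

```bash
python3 st.py 486.5 291.4 38 164.9
```

```text
t 3.8 tcp [485.68 291.55  80.33] head 164.991 ztool [ 2.7e-03  9.0e-04 -1.0e+00] F [ 0.22 -0.    0.18] M [ 0.043 -0.176 -0.009] w 92.98
shift mm [-0.74 -0.   42.34] dhead -0.09051114420765316
```

Request:
{"fn": "carry_out", "kwargs": {"commands": [[[1,-0.5,0,20,0],[1,-0.5,0,42,0],[1,-0.5,0,42,0],[1,-0.5,0,42,0]]]}}

```text
time: 4.2
tcp_pos: [0.4853, 0.2916, 0.038]
tool_rot: [0.409, 3.114, 0.001]
contact_force: [-0.1, -0.7, 0.2]
grip_width: 0.0932
```

```bash
python3 st.py 486.5 291.4 38 164.9; python3 -c "
from h import *
save('wrist','w3')"
```

```text
t 4.2 tcp [485.29 291.64  37.97] head 165.039 ztool [ 1.4e-03  5.0e-04 -1.0e+00] F [-0.08 -0.7   0.22] M [ 0.017 -0.176 -0.017] w 93.22
shift mm [-1.23  0.08 -0.03] dhead -0.1387400905684899
```

View pics/w3.png

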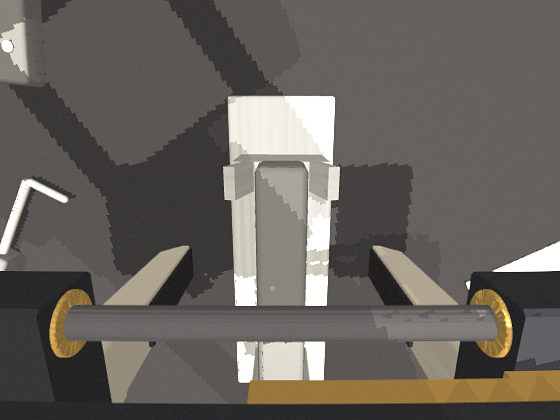

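Request:
{"fn": "carry_out", "kwargs": {"commands": [[[-1,0,0,0,0],[-1,0,0,0,0],[-1,0,0,0,0],[-1,0,0,0,0],[-1,0,0,0,0],[-1,0,0,0,0],[-1,0,0,0,0],[-1,0,0,0,0],[-1,0,0,0,0],[-1,0,0,0,0]]], "grip_force": 45}}

```text
time: 5.25
tcp_pos: [0.4842, 0.2914, 0.0366]
tool_rot: [-0.408, -3.115, 0.0]
contact_force: [0.2, 0.1, -0.1]
grip_width: 0.0218
```

```bash
python3 st.py 486.5 291.4 38 164.9
```

```text
t 5.25 tcp [484.22 291.42  36.63] head 165.058 ztool [-1.e-04 -0.e+00 -1.e+00] F [ 0.17  0.06 -0.11] M [ 0.051 -0.088 -0.059] w 21.8
shift mm [-2.21  0.56 -1.37] dhead -0.1575608731222644
```

Request:
{"fn": "carry_out", "kwargs": {"commands": [[[-1,0,0,-10,0],[-1,0,0,-30,0],[-1,0,0,-60,0],[-1,0,0,-95,0],[-1,0,0,-125,0],[-1,0,0,-125,0]]]}}

```text
time: 5.85
tcp_pos: [0.487, 0.2925, 0.1671]
tool_rot: [0.407, 3.107, 0.007]
contact_force: [-0.1, 0.4, -0.4]
grip_width: 0.0214
```

```bash
python3 st.py 645.3 -6.5 161 76.4
```

```text
t 5.85 tcp [486.98 292.51 167.07] head 165.065 ztool [ 0.0088  0.0032 -1.    ] F [-0.12  0.37 -0.36] M [ 0.051 -0.101  0.103] w 21.44
shift mm [-229.98 -248.15    6.5 ] dhead -88.66462988599676
```

Request:
{"fn": "carry_out", "kwargs": {"commands": [[[-1,-20,-20,0,0.13],[-1,-42,-45,0,0.27],[-1,-64,-68,0,0.42],[-1,-86,-91,0,0.56],[-1,-108,-114,0,0.7],[-1,-130,-138,0,0.85],[-1,-152,-161,0,1.0],[-1,-174,-184,0,1.14],[-1,-196,-208,0,1.28],[-1,-215,-228,0,1.41],[-1,-228,-242,0,1.5],[-1,-232.5,-246.3,0,1.547]]]}}

```text
time: 7.05
tcp_pos: [0.6456, -0.0088, 0.1603]
tool_rot: [-2.473, -1.936, 0.002]
contact_force: [0.5, 0.3, -0.7]
grip_width: 0.022
```

Request:
{"fn": "carry_out", "kwargs": {"commands": [[[-1,0,0,0,0],[-1,0,0,15,0],[-1,0,0,40,0],[-1,0,0,60,0],[-1,0,0,60,0],[-1,0,0,60,0],[-1,0,0,60,0]]]}}

```text
time: 7.75
tcp_pos: [0.6461, -0.0063, 0.1029]
tool_rot: [2.467, 1.943, 0.002]
contact_force: [0.6, -0.1, -1.4]
grip_width: 0.0219
```

```bash
python3 st.py 645.3 -6.5 88 76.4; python3 -c "
from h import *
save('top','top4');save('scene','sc4')
for n in ('top4','sc4'):
    S=load(n);u,v=proj(S,[.6153,-.1302,.07]).round().astype(int);print(n,u,v)
    cv2.imwrite(f'pics/c{n}.png',cv2.resize(S['im'][v-40:v+40,u-40:u+40],None,fx=5,fy=5,interpolation=cv2.INTER_CUBIC))
cv2.imwrite('pics/c4.png',np.hstack([cv2.imread(f'pics/c{n}.png') for n in ('top4','sc4')]))
"
```

```text
t 7.75 tcp [646.1   -6.29 102.95] head 76.47 ztool [ 1.9e-03 -3.0e-04 -1.0e+00] F [ 0.62 -0.06 -1.38] M [ 0.037 -0.107  0.002] w 21.92
shift mm [-0.4  -0.76 14.95] dhead -0.06963874845827434
top4 385 173
sc4 176 247
```

View pics/c4.png

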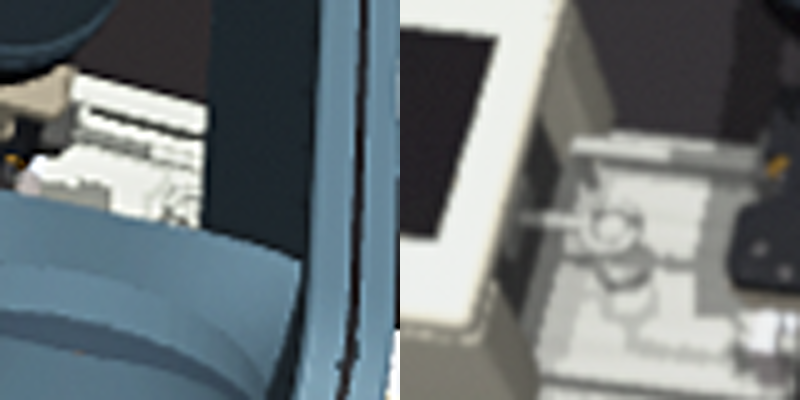

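View pics/sc4.png

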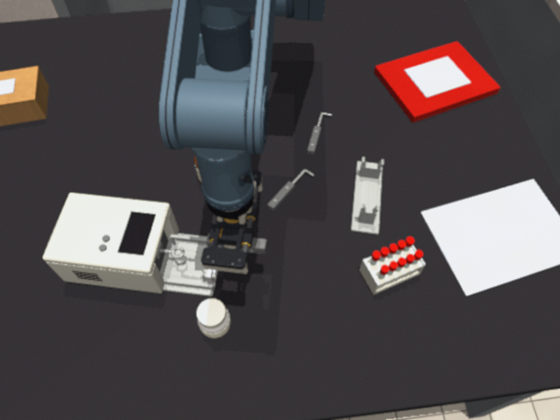

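```bash
cat > ov.py <<'E'
from h import *
import sys
n,out=sys.argv[1],sys.argv[2]
S=load(n); o=observe(); M=R.from_rotvec(o['tool_rot']).as_matrix()
def tp(hx,hz): # hook coords mm -> world; tool x=-hook x
    return o['tcp_pos']+M@np.array([-(hx+2.3)/1000,0,(-19-1.4-hz)/1000+0.0])
im=S['im'].copy()
f=5
c=[proj(S,tp(x,z)) for x,z in [(-55,0),(55,0),(125,0),(125,-35)]]
print([ (tp(x,z)*1000).round(1).tolist() for x,z in [(0,0),(125,-35)]])
u0,v0=[int(x) for x in proj(S,tp(125,-20))-[40,40]]
u0=max(u0,0);v0=max(v0,0)
k=cv2.resize(im[v0:v0+80,u0:u0+110],None,fx=f,fy=f,interpolation=cv2.INTER_CUBIC)
k2=k.copy()
q=[tuple(int(round(a)) for a in ((p-[u0,v0]+.5)*f)) for p in c]
for a,b in zip(q[:-1],q[1:]): cv2.line(k2,a,b,(0,0,255),1)
cv2.imwrite(f'pics/{out}.png',np.vstack([k,k2])[:, :800] if k.shape[0]*2<=600 else np.hstack([k[:, :400],k2[:, :400]]))
print(c)
E
python3 ov.py sc4 o4
```

```text
[[645.6, -8.7, 123.5], [616.4, -130.2, 88.5]]
[array([265.07540655, 245.78051287]), array([206.78600362, 239.080295  ]), array([170.28899458, 234.85355366]), array([173.81200116, 243.45711846])]
```

View pics/o4.png

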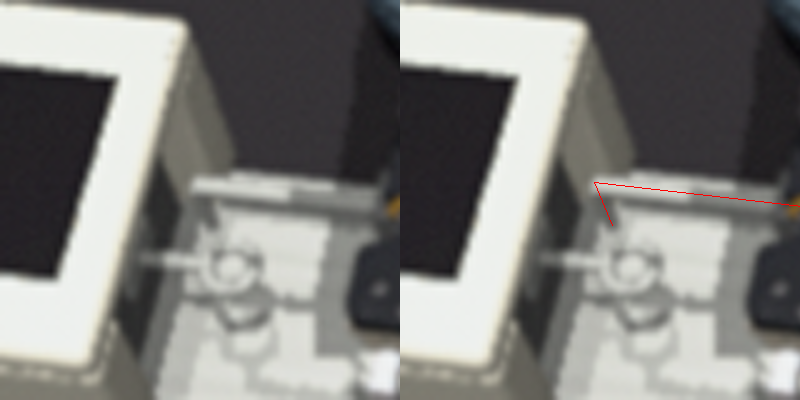

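Request:
{"fn": "carry_out", "kwargs": {"commands": [[[-1,-0.5,-1,10,0],[-1,-0.5,-1,20,0],[-1,-0.5,-1,24,0],[-1,-0.5,-1,24,0],[-1,-0.5,-1,24,0],[-1,-0.5,-1,24,0]]]}}

```text
time: 8.45
tcp_pos: [0.6446, -0.0068, 0.0779]
tool_rot: [2.468, 1.943, 0.0]
contact_force: [0.6, 0.8, -1.5]
grip_width: 0.0219
```

```bash
python3 st.py; python3 -c "
from h import *
save('scene','sc5')"; python3 ov.py sc5 o5
```

```text
t 8.45 tcp [644.55  -6.82  77.89] head 76.422 ztool [ 5.e-04 -1.e-04 -1.e+00] F [ 0.64  0.83 -1.5 ] M [-0.013 -0.014 -0.011] w 21.95
[[644.1, -9.0, 98.4], [614.7, -130.6, 63.4]]
[array([265.1691766 , 251.10278541]), array([208.30187603, 244.49349352]), array([172.67862584, 240.3191117 ]), array([176.05240463, 248.52129915])]
```

View pics/o5.png

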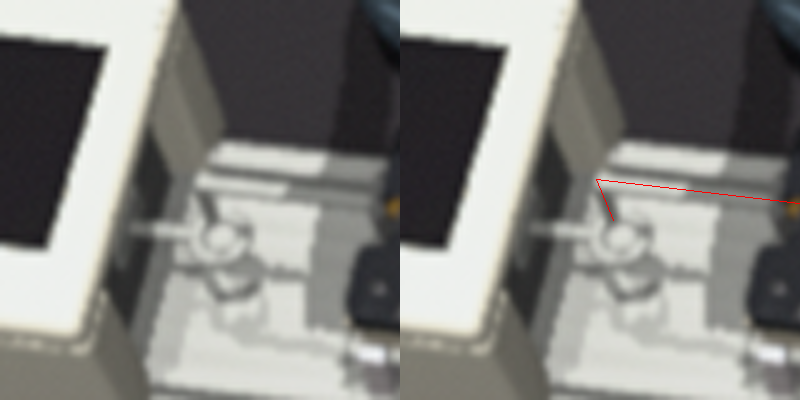

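Request:
{"fn": "carry_out", "kwargs": {"commands": [[[-1,-0.3,0.3,6,0],[-1,-0.3,0.3,12,0],[-1,-0.3,0.3,16,0],[-1,-0.3,0.3,16,0]]]}}

```text
time: 8.9
tcp_pos: [0.6438, -0.007, 0.0605]
tool_rot: [-2.467, -1.942, 0.002]
contact_force: [0.7, -0.2, -0.8]
grip_width: 0.0217
```

```bash
python3 st.py
```

```text
t 8.9 tcp [643.77  -6.99  60.48] head 76.42 ztool [-2.e-03  4.e-04 -1.e+00] F [ 0.75 -0.21 -0.83] M [ 0.041 -0.078 -0.004] w 21.67
```

Request:
{"fn": "carry_out", "kwargs": {"commands": [[[-1,0,0.3,5,0],[-1,0,0.3,10,0],[-1,0,0.3,12,0],[-1,0,0.3,12,0],[-1,0,0.3,12,0]]]}}

```text
time: 9.4
tcp_pos: [0.6449, -0.0072, 0.0497]
tool_rot: [2.469, 1.943, 0.0]
contact_force: [0.1, 0.4, -1.1]
grip_width: 0.0215
```

```bash
python3 st.py; python3 -c "
from h import *
save('scene','sc6')"; python3 ov.py sc6 o6
```

```text
t 9.4 tcp [644.86  -7.21  49.65] head 76.419 ztool [ 0.  0. -1.] F [ 0.07  0.44 -1.11] M [ 0.01  -0.102 -0.011] w 21.48
[[644.4, -9.5, 70.2], [615.1, -131.0, 35.2]]
[array([265.35943966, 257.73054094]), array([209.93790259, 251.24038674]), array([175.20153297, 247.13524964]), array([178.41873096, 254.9197198 ])]
```

View pics/o6.png

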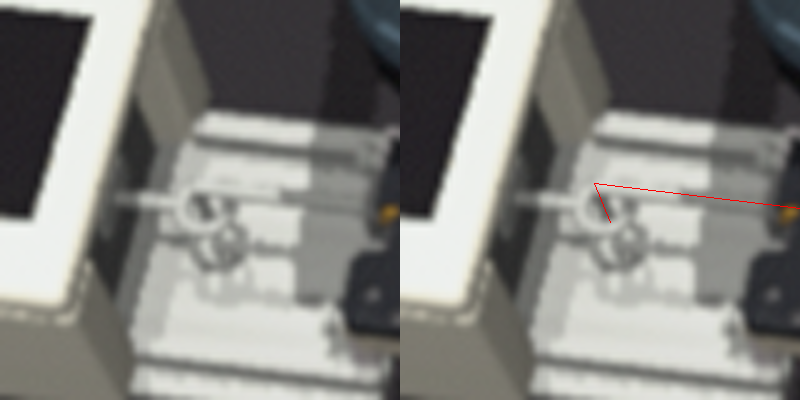

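The scene view shows the prong down inside the ring, and the force reading shows no contact. Now drawing slowly.

Request:
{"fn": "carry_out", "kwargs": {"commands": [[[-1,1.5,0,0,0],[-1,3,0,0,0],[-1,4.5,0,0,0],[-1,6,0,0,0],[-1,7.5,0,0,0],[-1,9,0,0,0],[-1,10.5,0,0,0],[-1,12,0,0,0],[-1,13.5,0,0,0],[-1,15,0,0,0]]]}}

```text
time: 10.45
tcp_pos: [0.6483, 0.0075, 0.0497]
tool_rot: [2.468, 1.943, -0.0]
contact_force: [-0.8, -4.5, -0.3]
grip_width: 0.0216
```

```bash
python3 st.py
```

```text
t 10.45 tcp [648.34   7.46  49.66] head 76.421 ztool [-1.e-04 -1.e-04 -1.e+00] F [-0.82 -4.5  -0.3 ] M [-0.777  0.121  0.021] w 21.58
```

Request:
{"fn": "carry_out", "kwargs": {"commands": [[[-1,2.5,0,0,0],[-1,5,0,0,0],[-1,7.5,0,0,0],[-1,10,0,0,0],[-1,12.5,0,0,0],[-1,15,0,0,0],[-1,17.5,0,0,0],[-1,20,0,0,0],[-1,22.5,0,0,0],[-1,25,0,0,0],[-1,27.5,0,0,0],[-1,30,0,0,0]]]}}

```text
time: 11.65
tcp_pos: [0.6554, 0.0368, 0.0496]
tool_rot: [-2.468, -1.943, 0.0]
contact_force: [-1.8, -3.5, -1.9]
grip_width: 0.0219
```

```bash
python3 st.py; python3 -c "
from h import *
save('scene','sc7')"
```

```text
t 11.65 tcp [655.4   36.75  49.65] head 76.422 ztool [-1.e-04  0.e+00 -1.e+00] F [-1.81 -3.52 -1.94] M [-0.831  0.07  -0.006] w 21.93
```

View pics/sc7.png

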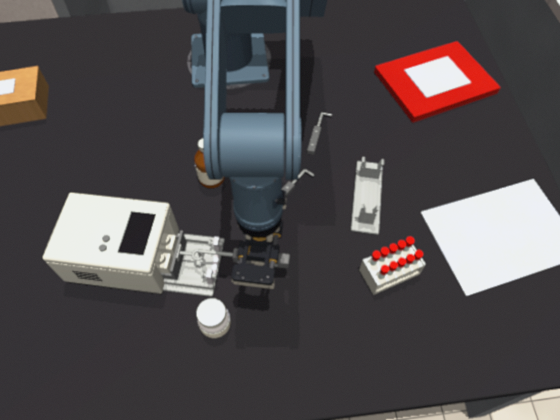

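The tray follows: its front wall and first bottles show at about (170,250), and the drag is around 4 N. Continuing.

Request:
{"fn": "carry_out", "kwargs": {"commands": [[[-1,2.5,0,0,0],[-1,5,0,0,0],[-1,7.5,0,0,0],[-1,10,0,0,0],[-1,12.5,0,0,0],[-1,15,0,0,0],[-1,17.5,0,0,0],[-1,20,0,0,0],[-1,22.5,0,0,0],[-1,25,0,0,0],[-1,27.5,0,0,0],[-1,30,0,0,0]]]}}

```text
time: 12.9
tcp_pos: [0.6624, 0.0659, 0.0496]
tool_rot: [-2.468, -1.943, 0.0]
contact_force: [-0.4, -3.5, -0.7]
grip_width: 0.0214
```

```bash
python3 st.py; python3 -c "
from h import *
save('wrist','w8');save('scene','sc8')
S=load('sc8');cv2.imwrite('pics/csc8.png',cv2.resize(S['im'][200:310,140:300],None,fx=5,fy=5,interpolation=cv2.INTER_CUBIC))"
```

```text
t 12.9 tcp [662.43  65.93  49.64] head 76.424 ztool [-1.e-04 -0.e+00 -1.e+00] F [-0.39 -3.52 -0.72] M [-0.787  0.164 -0.013] w 21.37
```

View pics/csc8.png

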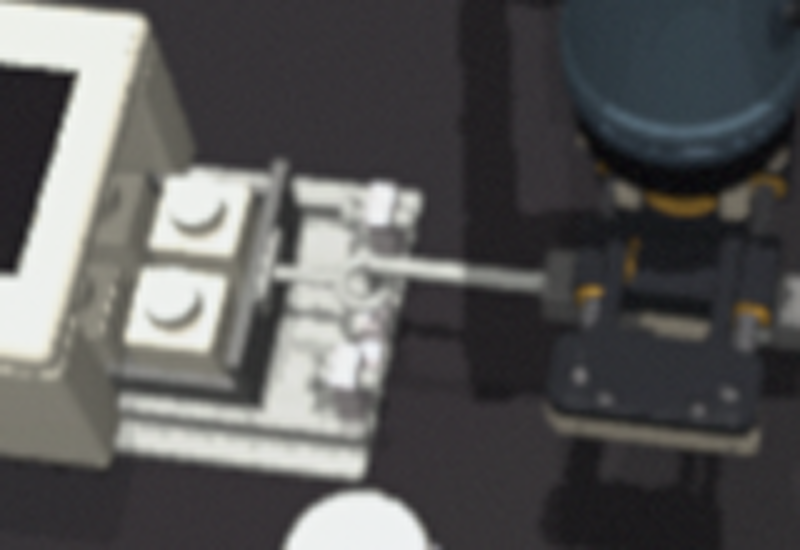

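Request:
{"fn": "carry_out", "kwargs": {"commands": [[[-1,2,0,0,0],[-1,4,0,0,0],[-1,6,0,0,0],[-1,8,0,0,0],[-1,9.5,0,0,0],[-1,11,0,0,0],[-1,12,0,0,0],[-1,13,0,0,0]]]}}

```text
time: 13.8
tcp_pos: [0.6655, 0.0784, 0.0496]
tool_rot: [2.468, 1.943, -0.0]
contact_force: [-0.3, -4.0, -1.2]
grip_width: 0.0216
```

```bash
python3 st.py; python3 -c "
from h import *
save('scene','sc9')
S=load('sc9');C=cloud(S);P=C.reshape(-1,3);ax=np.array([-0.2354,-0.9719]); ay=np.array([0.9719,-0.2354]);f=np.array([.611,-.151])
l=((P[:,:2]-f)@np.stack([ax,ay],1))*1000
m=(l[:,0]<-30)&(l[:,0]>-100)&(abs(l[:,1])<46)&(abs(P[:,2]-.052)<.006)&(abs(l[:,1])>10)
h=np.histogram(l[m][:,0],bins=np.arange(-100,-28,2)); print(list(zip(h[1],h[0])))
cv2.imwrite('pics/csc9.png',cv2.resize(S['im'][210:290,180:260],None,fx=7,fy=7,interpolation=cv2.INTER_CUBIC))"
```

```text
t 13.8 tcp [665.47  78.41  49.64] head 76.422 ztool [-0. -0. -1.] F [-0.27 -4.02 -1.21] M [-0.81   0.113  0.002] w 21.64
[(np.int64(-100), np.int64(4)), (np.int64(-98), np.int64(17)), (np.int64(-96), np.int64(18)), (np.int64(-94), np.int64(17)), (np.int64(-92), np.int64(20)), (np.int64(-90), np.int64(13)), (np.int64(-88), np.int64(0)), (np.int64(-86), np.int64(0)), (np.int64(-84), np.int64(0)), (np.int64(-82), np.int64(1)), (np.int64(-80), np.int64(0)), (np.int64(-78), np.int64(0)), (np.int64(-76), np.int64(0)), (np.int64(-74), np.int64(0)), (np.int64(-72), np.int64(0)), (np.int64(-70), np.int64(7)), (np.int64(-68), np.int64(15)), (np.int64(-66), np.int64(39)), (np.int64(-64), np.int64(12)), (np.int64(-62), np.int64(16)), (np.int64(-60), np.int64(0)), (np.int64(-58), np.int64(0)), (np.int64(-56), np.int64(0)), (np.int64(-54), np.int64(1)), (np.int64(-52), np.int64(36)), (np.int64(-50), np.int64(25)), (np.int64(-48), np.int64(25)), (np.int64(-46), np.int64(28)), (np.int64(-44), np.int64(24)), (np.int64(-42), np.int64(17)), (np.int64(-40), np.int64(8)), (np.int64(-38), np.int64(8)), (np.int64(-36), np.int64(7)), (np.int64(-34), np.int64(4)), (np.int64(-32), np.int64(6))]
```

View pics/csc9.png

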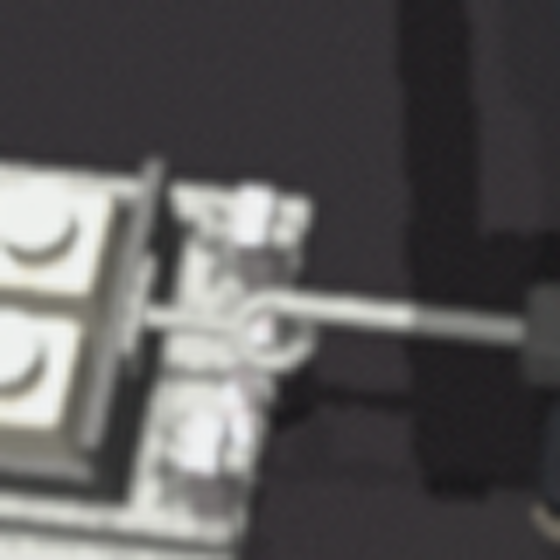

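Request:
{"fn": "carry_out", "kwargs": {"commands": [[[-1,0.5,0,0,0],[-1,1,0,0,0],[-1,1.5,0,0,0],[-1,2,0,0,0],[-1,2.5,0,0,0],[-1,3,0,0,0]]]}}

```text
time: 14.45
tcp_pos: [0.6662, 0.0813, 0.0497]
tool_rot: [2.468, 1.943, -0.0]
contact_force: [-1.3, -4.7, -1.1]
grip_width: 0.0213
```

```bash
python3 st.py
```

```text
t 14.45 tcp [666.18  81.29  49.68] head 76.423 ztool [ 0. -0. -1.] F [-1.34 -4.65 -1.11] M [-0.814  0.118  0.069] w 21.32
```

Request:
{"fn": "carry_out", "kwargs": {"commands": [[[-1,0.4,0,0,0],[-1,0.8,0,0,0],[-1,1.2,0,0,0]]]}}

```text
time: 14.75
tcp_pos: [0.6665, 0.0825, 0.0497]
tool_rot: [2.468, 1.943, 0.0]
contact_force: [-1.0, -4.6, -1.3]
grip_width: 0.0219
```

```bash
python3 st.py
```

```text
t 14.75 tcp [666.48  82.47  49.67] head 76.424 ztool [ 0. -0. -1.] F [-1.05 -4.62 -1.3 ] M [-0.841  0.123  0.03 ] w 21.87
```

Request:
{"fn": "carry_out", "kwargs": {"commands": [[[-1,0.4,0,0,0],[-1,0.8,0,0,0],[-1,1.2,0,0,0]]]}}

```text
time: 15.05
tcp_pos: [0.6667, 0.0836, 0.0496]
tool_rot: [-2.469, -1.943, 0.0]
contact_force: [-2.0, -4.0, -1.3]
grip_width: 0.0218
```

Request:
{"fn": "carry_out", "kwargs": {"commands": [[[-1,0.4,0,0,0],[-1,0.8,0,0,0]]]}}

```text
time: 15.25
tcp_pos: [0.6669, 0.0844, 0.0497]
tool_rot: [-2.468, -1.943, 0.0]
contact_force: [-1.5, -4.7, -1.6]
grip_width: 0.0219
```

```bash
python3 st.py
```

```text
t 15.25 tcp [666.94  84.4   49.67] head 76.421 ztool [-0. -0. -1.] F [-1.45 -4.65 -1.62] M [-0.786  0.094  0.021] w 21.86
```

Request:
{"fn": "carry_out", "kwargs": {"commands": [[[-1,0.4,0,0,0],[-1,0.8,0,0,0]]]}}

```text
time: 15.45
tcp_pos: [0.6671, 0.0852, 0.0496]
tool_rot: [-2.468, -1.943, 0.0]
contact_force: [-1.3, -4.0, -1.1]
grip_width: 0.0215
```

Request:
{"fn": "carry_out", "kwargs": {"commands": [[[-1,0.4,0,0,0],[-1,0.7,0,0,0]]]}}

```text
time: 15.65
tcp_pos: [0.6673, 0.0859, 0.0496]
tool_rot: [2.469, 1.943, 0.0]
contact_force: [-1.0, -3.7, -0.4]
grip_width: 0.0215
```

```bash
python3 st.py
```

```text
t 15.65 tcp [667.3   85.85  49.65] head 76.42 ztool [ 0.  0. -1.] F [-1.03 -3.75 -0.35] M [-0.777  0.161  0.027] w 21.49
```

Request:
{"fn": "carry_out", "kwargs": {"commands": [[[-1,0.4,0,0,0],[-1,0.7,0,0,0]]]}}

```text
time: 15.85
tcp_pos: [0.6675, 0.0866, 0.0497]
tool_rot: [2.468, 1.943, 0.0]
contact_force: [-1.1, -4.4, -1.3]
grip_width: 0.0215
```

Request:
{"fn": "carry_out", "kwargs": {"commands": [[[-1,0.4,0,0,0],[-1,0.7,0,0,0]]]}}

```text
time: 16.05
tcp_pos: [0.6676, 0.0872, 0.0497]
tool_rot: [2.469, 1.943, 0.0]
contact_force: [-1.3, -4.5, -1.2]
grip_width: 0.0216
```

```bash
python3 st.py
```

```text
t 16.05 tcp [667.65  87.23  49.68] head 76.419 ztool [ 1.e-04  0.e+00 -1.e+00] F [-1.26 -4.49 -1.2 ] M [-0.782  0.134 -0.026] w 21.63
```

Request:
{"fn": "carry_out", "kwargs": {"commands": [[[-1,0.4,0,0,0],[-1,0.7,0,0,0]]]}}

```text
time: 16.25
tcp_pos: [0.6678, 0.0879, 0.0497]
tool_rot: [2.468, 1.943, 0.0]
contact_force: [-0.7, -4.5, -0.5]
grip_width: 0.0216
```

Request:
{"fn": "carry_out", "kwargs": {"commands": [[[-1,0.4,0,0,0],[-1,0.7,0,0,0]]]}}

```text
time: 16.45
tcp_pos: [0.6679, 0.0886, 0.0497]
tool_rot: [-2.468, -1.943, -0.0]
contact_force: [-0.8, -4.9, -1.7]
grip_width: 0.0218
```

```bash
python3 st.py; python3 -c "
from h import *
save('scene','sc10')
S=load('sc10');C=cloud(S)
cv2.imwrite('pics/csc10.png',cv2.resize(S['im'][210:290,180:260],None,fx=7,fy=7,interpolation=cv2.INTER_CUBIC))"
```

```text
t 16.45 tcp [667.92  88.62  49.67] head 76.422 ztool [-0.  0. -1.] F [-0.83 -4.93 -1.66] M [-0.826  0.028 -0.017] w 21.84
```

View pics/csc10.png

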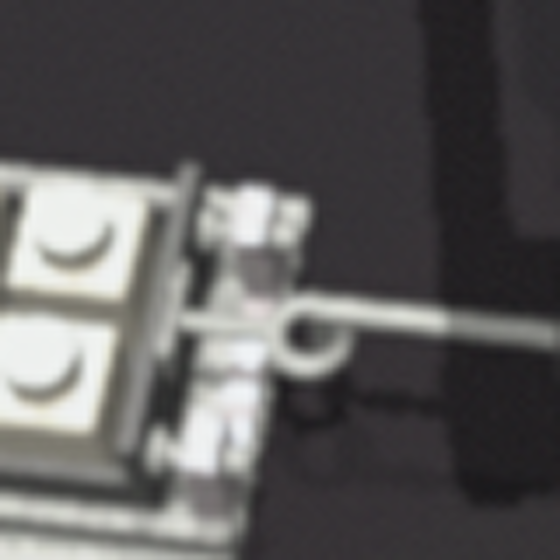

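Request:
{"fn": "carry_out", "kwargs": {"commands": [[[-1,0.3,0,0,0],[-1,0.6,0,0,0]]]}}

```text
time: 16.7
tcp_pos: [0.6681, 0.0891, 0.0496]
tool_rot: [-2.468, -1.943, 0.0]
contact_force: [0.3, -4.3, -0.7]
grip_width: 0.0212
```

Request:
{"fn": "carry_out", "kwargs": {"commands": [[[-1,0.3,0,0,0],[-1,0.6,0,0,0]]]}}

```text
time: 16.9
tcp_pos: [0.6681, 0.0893, 0.0496]
tool_rot: [2.468, 1.943, -0.001]
contact_force: [-1.8, -6.4, -0.5]
grip_width: 0.0215
```

```bash
python3 st.py
```

```text
t 16.9 tcp [668.09  89.3   49.57] head 76.427 ztool [-4.e-04 -7.e-04 -1.e+00] F [-1.83 -6.36 -0.5 ] M [-1.111  0.118  0.062] w 21.47
```

Request:
{"fn": "carry_out", "kwargs": {"commands": [[[-1,0.3,0,0,0],[-1,0.6,0,0,0]]]}}

```text
time: 17.1
tcp_pos: [0.6681, 0.0893, 0.0494]
tool_rot: [2.468, 1.943, -0.002]
contact_force: [-1.1, -8.2, -1.1]
grip_width: 0.0221
```

```bash
python3 st.py
```

```text
t 17.1 tcp [668.07  89.35  49.42] head 76.422 ztool [-8.0e-04 -1.4e-03 -1.0e+00] F [-1.1  -8.22 -1.08] M [-1.385  0.203  0.055] w 22.07
```

Request:
{"fn": "carry_out", "kwargs": {"commands": [[[-1,0.3,0,0,0],[-1,0.3,0,0,0],[-1,0.3,0,0,0],[-1,0.3,0,0,0]]]}}

```text
time: 17.5
tcp_pos: [0.6681, 0.0894, 0.0494]
tool_rot: [2.468, 1.943, -0.003]
contact_force: [-1.7, -7.6, -1.9]
grip_width: 0.0217
```

```bash
python3 st.py; python3 -c "
from h import *
save('scene','sc11')
S=load('sc11');C=cloud(S)
cv2.imwrite('pics/csc11.png',cv2.resize(S['im'][210:290,180:260],None,fx=7,fy=7,interpolation=cv2.INTER_CUBIC))"
```

```text
t 17.5 tcp [668.1   89.37  49.4 ] head 76.413 ztool [-0.001  -0.0016 -1.    ] F [-1.71 -7.6  -1.85] M [-1.427  0.249  0.004] w 21.74
```

View pics/csc11.png

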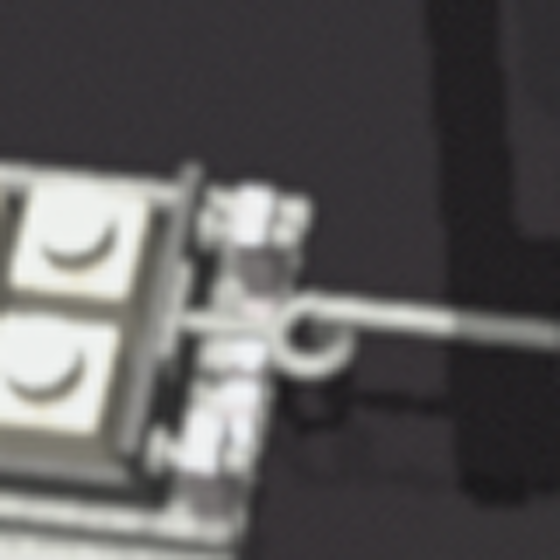

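Request:
{"fn": "carry_out", "kwargs": {"commands": [[[-1,0.3,0,0,0],[-1,0.6,0,0,0],[-1,0.6,0,0,0],[-1,0.6,0,0,0],[-1,0.6,0,0,0]]]}}

```text
time: 18.05
tcp_pos: [0.6681, 0.0895, 0.0493]
tool_rot: [2.468, 1.942, -0.004]
contact_force: [-2.3, -9.5, -1.7]
grip_width: 0.0218
```

```bash
python3 st.py
```

```text
t 18.05 tcp [668.13  89.48  49.33] head 76.415 ztool [-0.0013 -0.0023 -1.    ] F [-2.3  -9.5  -1.67] M [-1.637  0.266  0.055] w 21.84
```

Request:
{"fn": "carry_out", "kwargs": {"commands": [[[-1,-1,0,0,0],[-1,-2,0,0,0],[-1,-3,0,0,0],[-1,-4,0,0,0],[-1,-5,0,0,0],[-1,-6,0,0,0],[-1,-6,0,0,0],[-1,-6,0,0,0]]]}}

```text
time: 18.85
tcp_pos: [0.6672, 0.0855, 0.0497]
tool_rot: [-2.468, -1.943, -0.0]
contact_force: [0.3, -0.9, -0.5]
grip_width: 0.0213
```

```bash
python3 st.py; python3 -c "
from h import *
save('scene','sc12')
S=load('sc12');C=cloud(S)
cv2.imwrite('pics/csc12.png',cv2.resize(S['im'][210:290,180:260],None,fx=7,fy=7,interpolation=cv2.INTER_CUBIC))"
```

```text
t 18.85 tcp [667.22  85.53  49.69] head 76.42 ztool [ 2.e-04  3.e-04 -1.e+00] F [ 0.32 -0.94 -0.47] M [ 0.019 -0.048 -0.009] w 21.32
```

View pics/csc12.png

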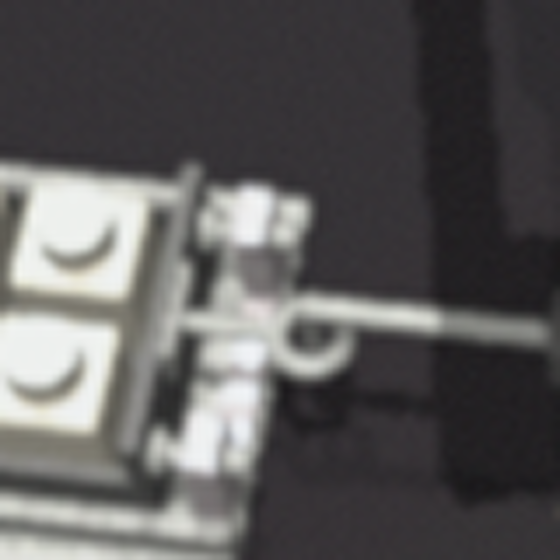

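The force is about zero and the tray hasn't moved, so the prong is free in the hole. Lifting straight up.

Request:
{"fn": "carry_out", "kwargs": {"commands": [[[-1,0,0,-3,0],[-1,0,0,-6,0],[-1,0,0,-10,0],[-1,0,0,-14,0]]]}}

```text
time: 19.3
tcp_pos: [0.6673, 0.0853, 0.0642]
tool_rot: [2.468, 1.943, 0.0]
contact_force: [-0.7, 0.2, -1.9]
grip_width: 0.0217
```

```bash
python3 st.py
```

```text
t 19.3 tcp [667.3   85.34  64.17] head 76.421 ztool [ 4.e-04  0.e+00 -1.e+00] F [-0.66  0.24 -1.87] M [ 0.044 -0.121  0.013] w 21.65
```

Request:
{"fn": "carry_out", "kwargs": {"commands": [[[-1,0,0,-6,0],[-1,0,0,-14,0],[-1,0,0,-30,0],[-1,0,0,-55,0],[-1,0,0,-80,0],[-1,0,0,-98,0],[-1,0,0,-98,0],[-1,0,0,-98,0]]]}}

```text
time: 20.1
tcp_pos: [0.6672, 0.0854, 0.1619]
tool_rot: [2.468, 1.943, 0.001]
contact_force: [0.1, 0.0, -0.2]
grip_width: 0.0214
```

```bash
python3 st.py 484.2 291.4 161 165.06; python3 -c "
from h import *
save('scene','sc13');save('wrist','w13')
S=load('sc13');C=cloud(S)
cv2.imwrite('pics/csc13.png',cv2.resize(S['im'][210:290,180:260],None,fx=7,fy=7,interpolation=cv2.INTER_CUBIC))"
```

```text
t 20.1 tcp [667.16  85.35 161.93] head 76.422 ztool [ 8.e-04 -0.e+00 -1.e+00] F [ 0.05  0.01 -0.25] M [ 0.017 -0.067 -0.037] w 21.39
shift mm [ 157.33 -226.22    0.78] dhead 88.63800861923691
```

View pics/csc13.png

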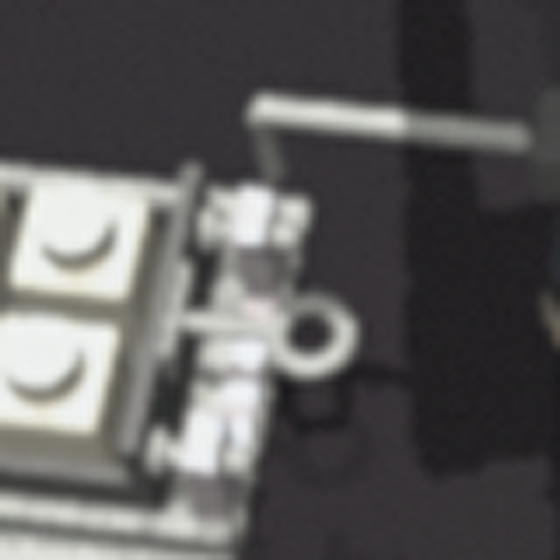

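Unhooked; the tray stays at the stop. Next I'll check whether the hook shifted or tilted in the grip.

```bash
python3 ov.py sc13 o13
```

```text
[[665.8, 83.1, 180.6], [636.4, -38.4, 145.7]]
[array([317.80511253, 235.99423736]), array([255.32571924, 228.93497699]), array([216.11049677, 224.48297839]), array([218.29722556, 233.90069284])]
```

View pics/o13.png

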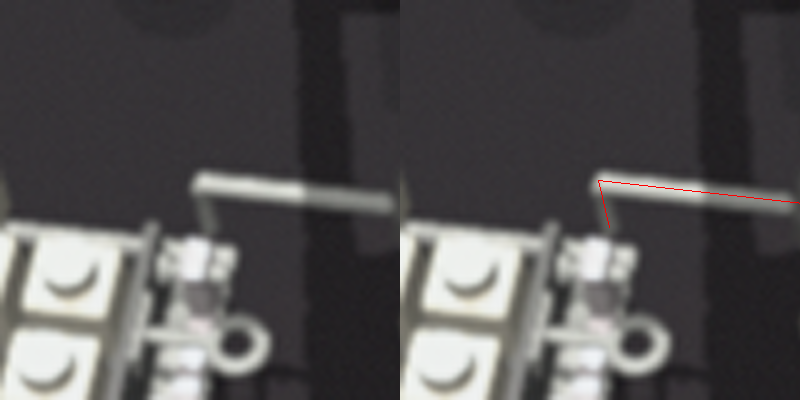

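Request:
{"fn": "carry_out", "kwargs": {"commands": [[[-1,10,-14,0,-0.1],[-1,24,-34,0,-0.24],[-1,39,-56,0,-0.38],[-1,54,-77,0,-0.52],[-1,69,-98,0,-0.67],[-1,84,-120,0,-0.82],[-1,99,-142,0,-0.97],[-1,114,-163,0,-1.11],[-1,128,-184,0,-1.26],[-1,141,-203,0,-1.39],[-1,152,-218,0,-1.49],[-1,157.3,-226.2,0,-1.547]]]}}

```text
time: 21.4
tcp_pos: [0.4821, 0.2922, 0.1602]
tool_rot: [-0.401, -3.113, 0.002]
contact_force: [-1.1, 0.5, -0.4]
grip_width: 0.0212
```

Request:
{"fn": "carry_out", "kwargs": {"commands": [[[-1,0,0,0,0],[-1,0,0,20,0],[-1,0,0,40,0],[-1,0,0,60,0],[-1,0,0,75,0],[-1,0,0,75,0],[-1,0,0,75,0],[-1,0,0,75,0],[-1,0,0,75,0],[-1,0,0,75,0]]]}}

```text
time: 22.4
tcp_pos: [0.4847, 0.2915, 0.0874]
tool_rot: [0.409, 3.114, 0.001]
contact_force: [0.0, 0.5, -0.3]
grip_width: 0.0215
```

```bash
python3 st.py 484.22 291.42 36.63 165.06; python3 -c "
from h import *
save('scene','sc14');save('top','top14')
S=load('sc14')
a=cv2.resize(S['im'][140:250,320:420],None,fx=5,fy=5,interpolation=cv2.INTER_CUBIC)
cv2.imwrite('pics/csc14.png',a)"
```

```text
t 22.4 tcp [484.67 291.49  87.44] head 165.049 ztool [ 1.3e-03  5.0e-04 -1.0e+00] F [ 0.04  0.48 -0.31] M [ 0.053 -0.154 -0.04 ] w 21.49
shift mm [ 0.48 -0.23 50.81] dhead 0.01145467073229156
```

View pics/csc14.png

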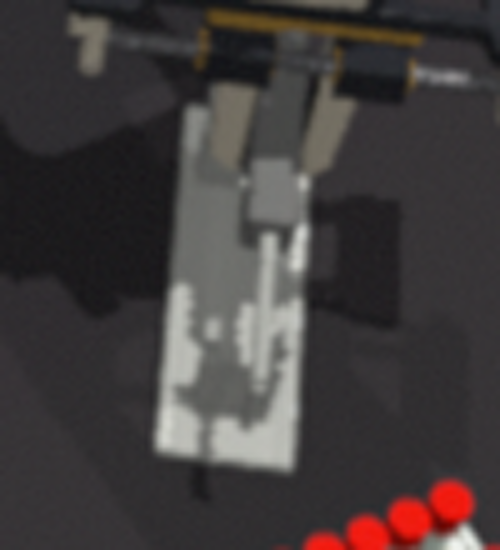

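View pics/top14.png

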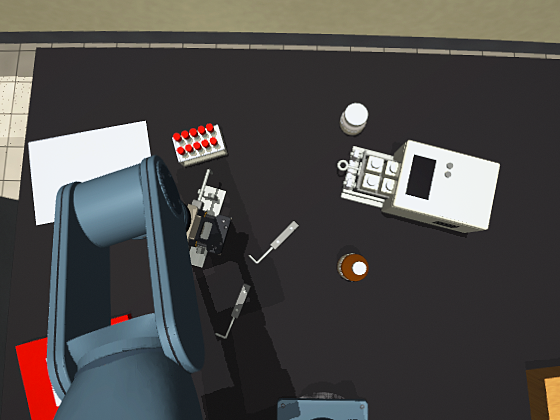

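Request:
{"fn": "carry_out", "kwargs": {"commands": [[[-1,0,-0.2,12,0],[-1,0,-0.2,24,0],[-1,0,-0.2,34,0],[-1,0,-0.2,40,0],[-1,0,-0.2,42,0],[-1,0,-0.2,42,0],[-1,0,-0.2,42,0]]]}}

```text
time: 23.2
tcp_pos: [0.4845, 0.2913, 0.0449]
tool_rot: [0.409, 3.114, 0.0]
contact_force: [0.0, 0.4, -0.3]
grip_width: 0.0213
```

```bash
python3 st.py 484.22 291.42 36.63 165.06
```

```text
t 23.2 tcp [484.48 291.27  44.88] head 165.055 ztool [ 5.e-04  2.e-04 -1.e+00] F [ 0.04  0.43 -0.34] M [ 0.063 -0.164 -0.013] w 21.28
shift mm [0.29 0.07 8.25] dhead 0.0052864087732586995
```

Request:
{"fn": "carry_out", "kwargs": {"commands": [[[-1,0,0,2,0],[-1,0,0,4,0],[-1,0,0,6,0],[-1,0,0,7,0],[-1,0,0,7,0],[-1,0,0,7,0]]]}}

```text
time: 23.8
tcp_pos: [0.4842, 0.2912, 0.0377]
tool_rot: [-0.409, -3.115, -0.0]
contact_force: [0.0, 0.2, -1.5]
grip_width: 0.0215
```

```bash
python3 st.py 484.22 291.42 36.63 165.06
```

```text
t 23.8 tcp [484.17 291.18  37.65] head 165.056 ztool [-0.  0. -1.] F [ 0.01  0.22 -1.45] M [ 0.004 -0.163  0.033] w 21.48
shift mm [0.02 0.25 1.02] dhead 0.003842378070629593
```

Request:
{"fn": "carry_out", "kwargs": {"commands": [[[-1,0,0.2,0.4,0],[-1,0,0.2,0.8,0],[-1,0,0.2,0.8,0]]]}}

```text
time: 24.1
tcp_pos: [0.4842, 0.2913, 0.0368]
tool_rot: [-0.408, -3.115, 0.0]
contact_force: [-0.3, -0.7, -1.8]
grip_width: 0.0217
```

```bash
python3 st.py 484.22 291.42 36.63 165.06
```

```text
t 24.1 tcp [484.19 291.34  36.8 ] head 165.06 ztool [-1.e-04 -0.e+00 -1.e+00] F [-0.35 -0.67 -1.81] M [ 0.088 -0.138 -0.037] w 21.66
shift mm [-0.01  0.09  0.17] dhead 0.0001814625397855707
```

Request:
{"fn": "carry_out", "kwargs": {"commands": [[[-1,0,0,0.3,0],[-1,0,0,0.3,0]]]}}

```text
time: 24.3
tcp_pos: [0.4843, 0.2914, 0.0366]
tool_rot: [0.409, 3.115, 0.0]
contact_force: [-0.5, -0.0, -0.8]
grip_width: 0.0221
```

```bash
python3 st.py 484.22 291.42 36.63 165.06
```

```text
t 24.3 tcp [484.27 291.36  36.63] head 165.057 ztool [ 1.e-04  1.e-04 -1.e+00] F [-0.49 -0.   -0.8 ] M [ 0.032 -0.141 -0.054] w 22.05
shift mm [0.06 0.04 0.  ] dhead 0.0031584950828005276
```

Request:
{"fn": "carry_out", "kwargs": {"commands": [[[-1,0,0,0.3,0],[-1,0,0,0.3,0]]]}}

```text
time: 24.5
tcp_pos: [0.4843, 0.2914, 0.0366]
tool_rot: [0.408, 3.115, 0.0]
contact_force: [-0.8, -0.8, 3.4]
grip_width: 0.0214
```

```bash
python3 st.py 484.22 291.42 36.63 165.06
```

```text
t 24.5 tcp [484.26 291.39  36.58] head 165.059 ztool [ 2.e-04  1.e-04 -1.e+00] F [-0.83 -0.76  3.43] M [-0.055  0.069  0.042] w 21.44
shift mm [ 0.04  0.02 -0.05] dhead 0.0006096876819299268
```

Request:
{"fn": "carry_out", "kwargs": {"commands": [[[-0.45,0,0,0,0],[-0.4,0,0,0,0],[-0.3,0,0,0,0],[-0.1,0,0,0,0],[0.2,0,0,0,0],[0.2,0,0,0,0],[0.2,0,0,0,0],[0.2,0,0,0,0]]]}}

```text
time: 25.3
tcp_pos: [0.4842, 0.2914, 0.0363]
tool_rot: [0.408, 3.115, 0.0]
contact_force: [-0.1, 0.2, -0.8]
grip_width: 0.056
```

Request:
{"fn": "carry_out", "kwargs": {"commands": [[[0.2,0,0,-5,0],[0.2,0,0,-20,0],[0.2,0,0,-50,0],[0.2,0,0,-90,0],[0.2,0,0,-130,0],[0.2,0,0,-170,0],[0.2,-50,0,-210,0],[0.2,-100,0,-210,0],[0.2,-113,0,-210,0],[0.2,-113,0,-210,0],[0.2,-113,0,-210,0],[0.2,-113,0,-210,0]]]}}

```text
time: 26.5
tcp_pos: [0.5921, 0.2626, 0.2461]
tool_rot: [-0.407, -3.114, 0.0]
contact_force: [-0.2, -0.5, 0.4]
grip_width: 0.0557
```

```bash
python3 st.py; python3 - <<'E'
from fit import *
save('wrist','w15');save('scene','sc15');save('top','top15')
print(handle('w15'),handle('scene0',.064),handle('sc15',.064))
E
```

```text
t 26.5 tcp [592.14 262.59 246.06] head 165.09 ztool [-0.0013 -0.     -1.    ] F [-0.23 -0.46  0.36] M [ 0.027 -0.144 -0.009] w 55.65
(((486.13165283203125, 290.7518310546875), (21.947416305541992, 108.8355712890625), 75.5282211303711), np.float64(0.06893662083873961), 2738) (((488.2012023925781, 290.5199890136719), (22.1417293548584, 111.33271789550781), 74.94959259033203), np.float64(0.06771028319766859), 423) (((487.07940673828125, 290.1940612792969), (22.053800582885742, 112.10496520996094), 75.08209991455078), np.float64(0.06787403858418611), 370)
```

View pics/w15.png

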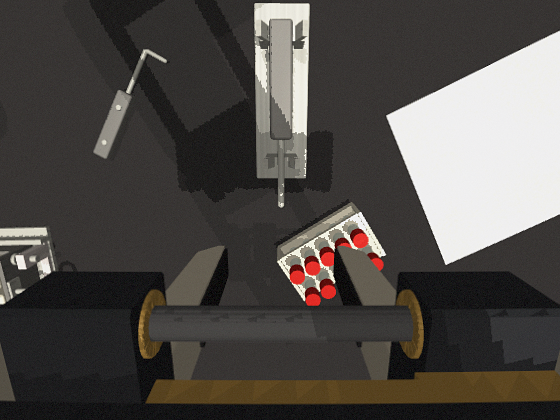

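View pics/sc15.png

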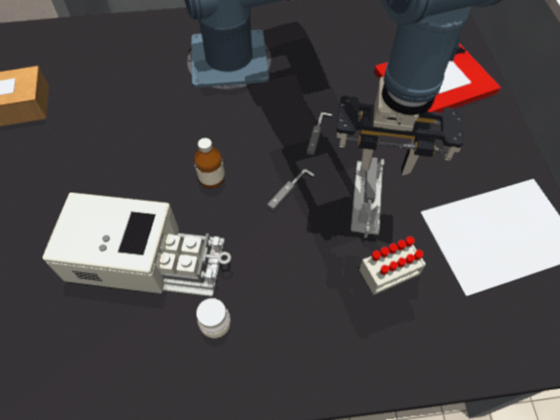

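The hook is back on its rest within about 1 mm of the original fit. One last close look at the tray and stop before handing in.

Request:
{"fn": "carry_out", "kwargs": {"commands": [[[0.2,-118,-354,0,1.547],[0.2,-118,-354,0,1.547],[0.2,-118,-354,0,1.547],[0.2,-118,-354,0,1.547],[0.2,-118,-354,0,1.547],[0.2,-118,-354,0,1.547],[0.2,-118,-354,0,1.547],[0.2,-118,-354,0,1.547],[0.2,-118,-354,0,1.547],[0.2,-118,-354,0,1.547],[0.2,-118,-354,0,1.547],[0.2,-118,-354,0,1.547]]]}}

```text
time: 27.85
tcp_pos: [0.6158, -0.1097, 0.2465]
tool_rot: [2.468, 1.943, 0.0]
contact_force: [-0.1, -0.2, 0.1]
grip_width: 0.0557
```

Request:
{"fn": "carry_out", "kwargs": {"commands": [[[0.2,0,0,0,0],[0.2,0,0,0,0],[0.2,0,0,0,0]]]}}

```text
time: 28.15
tcp_pos: [0.6161, -0.1099, 0.2463]
tool_rot: [2.467, 1.945, -0.0]
contact_force: [-0.1, -0.1, 0.7]
grip_width: 0.0562
```

```bash
python3 st.py; python3 - <<'E'
from h import *
save('wrist','w16'); save('top','top16')
S=load('w16'); u,v=proj(S,[.629,-.076,.05]); print(u,v)
u,v=int(u),int(v); v0=max(0,v-70)
cv2.imwrite('pics/cw16.png',cv2.resize(S['im'][v0:v0+140,u-70:u+70],None,fx=4.2,fy=4.2,interpolation=cv2.INTER_CUBIC))
A=load('sc11')['im'];B=load('sc15')['im']
m=np.abs(A[215:300,60:228].astype(int)-B[215:300,60:228]).max(-1); print('diff',(m>40).sum(),m.size)
E
```

```text
t 28.15 tcp [ 616.07 -109.94  246.31] head 76.483 ztool [ 0. -0. -1.] F [-0.11 -0.1   0.67] M [-0.073 -0.057 -0.   ] w 56.21
284.93251147426076 156.43313630440156
diff 2 14280
```

View pics/cw16.png

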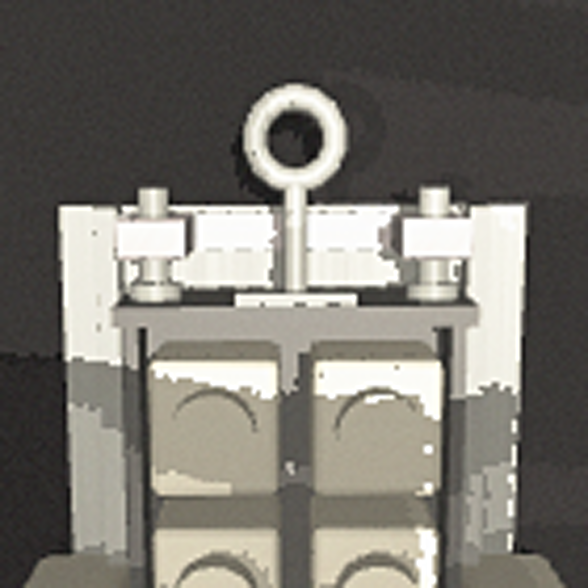

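The close view shows the tray square, with both screw heads (crop (155,293) and (432,293)) against the front wall. The scene pictures from before unhooking and now agree (2 of 14280 pixels differ). Handing in.

```bash
python3 -c "
from bench import *
print(close_job())"
```

```text
the job is handed in; nothing more can be done
None
```

The tray is out at the stop, resting square against both screw heads, and the hook is back on its rest. I handed the job in at about 28 s.

- **Drawing out:** I took the large hook from its rest, put the prong down through the eye and drew the tray straight out, with about 4 N of drag. I felt it meet the stop when the hook ceased advancing and the pull rose to about 9.8 N. No reading came near the 20 N limit, though I only saw the force between moves.
- **Unhooking:** I backed the prong off 4 mm until the force was about zero and lifted it out. A final close view shows both screw heads against the tray's front wall. Scene pictures from before unhooking and after the hook was laid back are practically the same there (2 of 14,280 pixels differ).
- **Laying back:** I returned the hook to the pose I took it from and released it on a light touch of about 4 N. The camera fits before and after agree to about 1 mm and 0.6°.
- **Bystanders:** The bottle, jar, tube rack and small look-alike hooks show no visible movement in the last pictures. I compared those by eye and did not measure them.

No check failed. The only disagreement was up to about 2 mm between cameras on the hook's position along its length, which is close to the stated calibration.

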